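# Slide the capped tube home in the reading cradle

## Robot

A 7-joint arm with a two-finger parallel gripper is mounted at the origin on a cart in front of the work surface, level with it; the furniture and walls round the work are solid. World frame = base frame: x ahead of the robot, y to its left, z up, the work surface at z = 0. Lengths are in m, angles in rad, forces in N, time in s.
With the tool pointing down it reaches from about 0.35 to 0.9 m from the base axis. Payload 8.1 kg.
Tool frame: the origin (TCP) lies midway between the tips of the shut fingers; the grasp point (between the pads) lies arm.hold_point_z behind it (arm.hold_point_z is the distance from the TCP to the grasp point, in m); z points along the fingers, x is the direction in which the jaws open and shut, and the axes are right-handed (so a half turn about z gives the same grasp; the last joint's range is limited). The gripper opens to 92 mm and grips with 3 to 60 N. Pads are 19 mm wide; open, the fingers measure 130 mm over their backs; the gripper's body (75 mm by 190 mm) begins 47 mm behind the grasp point.
Start: joints at [-1.401, 0.434, 0.025, 1.573, -0.012, 1.134, -0.075], TCP at [0.168, 0.602, 0.227] pointing down, gripper open.
Joint ranges: [-2.62, 2.62], [-0.44, 2.09], [-1.27, 1.32], [0.08, 2.57], [-1.32, 4.46], [0.12, 2], [-2.74, 2.74]. Speed limits (rad/s): [2.22, 2.22, 3.01, 3.01, 3.14, 3.14, 3.14].

## Interface

Orientations are given as a rotation vector (axis times angle).
In Python, from cell import arm gives the robot as it stands.
- The arm moves only by the shell command python3 -m pendant 'ROWS' [FORCE]. ROWS is JSON, a list of rows, each an object with "dp": the shift along the tool's x, y, z in m, a list of three; "rotation": the turn, a rotation vector about the tool's x, y, z in rad, a list of three; "fingers": the closure, from -1 (fully open) to 1 (shut). In form: [{"dp": [x, y, z], "rotation": [rx, ry, rz], "fingers": fingers}, ...]. A call has 1 to 20 rows; each row is the pose to reach, as a shift and turn from the pose measured when the call began, along the tool's axes at that moment; what a row does not reach only later rows make up. A row lasts 1/8 s, in which the tool goes at most 62.5 mm and 10.7 degrees, less where a joint would pass 70% of its speed; a pose out of reach is approached as far as the arm can. A call with a gripper value outside its range is refused whole. The fingers move at their own pace and stop on an object; FORCE is the grip in N (left out, the last holds). Time passes only in rows, so rows that repeat a pose let the fingers close. It gives the time, the measured TCP pose, the force and the opening at its end, in the units of the state.
- arm.observe(): the state, without advancing time (a new reading comes with each control period).
- arm.get_image(name): name is "scene" or "top" or "wrist"; returns the picture (480x640x3 uint8, blue, green, red); there is no depth.
- arm.camera_params(name): a dict with "camera_matrix" (3x3 intrinsics, pixels), "rvec" (rotation vector, rad) and "tvec" (3), from world to camera coordinates, as OpenCV has them. Camera axes: x right, y down, z forward; pixel columns grow to the right and rows downward; lengths in m; the calibration is good to about 2 mm. A picture is of the moment at which its call begins: read the wrist's pose just before it. camera_params takes no time and is no camera call; for the wrist camera it gives the pose at the moment of the call.
- arm.sign_off(): hands the job in, once; it reports no verdict.
The state is a dict: "clock": time; "joints": joint angles; "dq": joint speeds; "joint_efforts": joint torques, N m; "position": TCP position; "ee_rot": TCP orientation; "force": force on the tool from outside, world axes, zero at the start; "ft_torque": the same for the moment, N m; "width": opening from 0.0 (shut) to 1.0 (fully open).
Only numpy, scipy, OpenCV 4.12 (cv2) and the standard library are available. Lean on these libraries where they do the work, as an engineer would, in place of code of your own. Each camera call takes 0.05 s, during which the arm holds its last target.

## Task

Two tubes lie in the two V-grooves of the tube reading cradle. Push the one with the lavender cap along its groove until its end touches the stop plate, leave it lying there in the groove, and do not disturb the white tube in the other groove.

Things in the scene. Friction and masses are not known exactly. Their poses are not given: they have to be found in the camera images.
- cradle: Fixed dark metal cradle with two V-grooves. Origin on its underside (worktop); x along the grooves to the steel stop plate (end away from robot), y across, z up. Groove centres y = +35, -35 mm, from x = -125 to the stop face at x = 105; 14 wide, 7 deep, 45 degree flanks. Metal top at z = 19, 131 wide, on a base 145 wide, 12 high. Stop plate 38 high; grey housing behind it 44 high, to x = 152.
- tube_lavender: Loose tube with lavender (pale blue-violet) cap, 110 mm long, body 13, cap 17 in diameter, 30 g, slides easily. Lies in either groove, foot towards the stop, cap towards the robot. Origin: end of the foot, on the axis; z axis from foot to cap, cap's outer end at 110 mm. Axis about 23 mm above the worktop, top of cap 32 mm. Foot starts 45 to 90 mm from the stop.
- tube_white: Loose white plugged tube, 14 mm in diameter, 79 mm long, 30 g, lying in the other groove, not at the stop. Origin: centre of its end that faces the stop; z axis along the tube, away from the stop.
Not all that is in view belongs to the job. What is shaped like the tube_lavender but orange or yellow is not meant.

How it is judged:
At the end, for the whole second after the job is handed in: The lavender-capped tube lies at rest in a groove (axis within 10 degrees of it, foot within 7 mm of its centre line) with its foot less than 8 mm from the stop plate; the white tube lies along its groove within 15 mm of where it started (x of tube_lavender in the frame of cradle above 0.097 m and z of tube_lavender in the frame of cradle between 0.016 and 0.028 m and (y of tube_lavender in the frame of cradle between 0.028 and 0.042 m or y of tube_lavender in the frame of cradle between -0.042 and -0.028 m) and angle between the z axis of each of tube_lavender, tube_white and the x axis of cradle, either way round below 0.17 rad and linear speed of tube_lavender below 0.02 m/s and distance of tube_white from where it was at the start of the episode below 0.015 m); the robot touches nothing.
It fails at once if the white tube is pushed more than 15 mm from its place (distance of tube_white from where it was at the start of the episode above 0.015 m).
It also fails if it takes over 32 s, if anything falls off the work surface, if the arm or the gripper's body presses on something with over 40 N, if the wrist force passes 120 N, or if a joint passes its speed limit or range.

## Working session

There is one attempt and no reset: what is moved stays moved. The work goes in short steps, Python scripts to look and compute and a shell command to move; the robot and the scene stay as the last step left them, time stands still between calls to the robot, and variables do not carry over. Pictures are saved under pics/ and viewed, and the job is handed in when it is done.

```bash
mkdir -p pics; ls
python3 - <<'E'
from cell import arm
import cv2
print(arm.observe(), arm.hold_point_z)
for n in ("scene","top"):
    cv2.imwrite(f"pics/{n}0.png",arm.get_image(n)); print(n,arm.camera_params(n))
E
```

```text
pics
{'clock': 0.0, 'joints': array([-1.40059503,  0.4352458 ,  0.02495957,  1.57407715, -0.01161163,
        1.13396395, -0.07508602]), 'dq': array([-1.07342741e-04,  7.10855475e-05,  5.83598497e-04, -1.16512104e-04,
        1.91339318e-03, -1.58681307e-03, -1.02107435e-03]), 'joint_efforts': array([ 1.85230865e-04, -6.67861390e+01,  9.84231681e-01, -3.14460862e+01,
       -6.07376662e-02,  4.28898039e-02,  1.71590546e-04]), 'position': array([0.16830395, 0.60140264, 0.22593833]), 'ee_rot': array([ 2.50209810e+00,  1.89805571e+00, -1.81270221e-03]), 'force': array([-0.63547069,  0.48135894,  0.11535392]), 'ft_torque': array([-0.03231178,  0.03158273,  0.00961406]), 'width': 1.0025427732431118} 0.0188
scene {'camera_matrix': array([[495.07871933,   0.        , 322.62179819],
       [  0.        , 495.07871933, 221.11985498],
       [  0.        ,   0.        ,   1.        ]]), 'rvec': array([ 1.96931763, -0.64195829,  0.35665961]), 'tvec': array([-0.55113525,  0.16110933,  0.70272064])}
top {'camera_matrix': array([[538.36273775,   0.        , 315.82898405],
       [  0.        , 538.36273775, 244.49974578],
       [  0.        ,   0.        ,   1.        ]]), 'rvec': array([ 2.17244012, -2.21471523,  0.09951492]), 'tvec': array([-0.16244711,  0.5788276 ,  0.97488168])}
```

View pics/scene0.png

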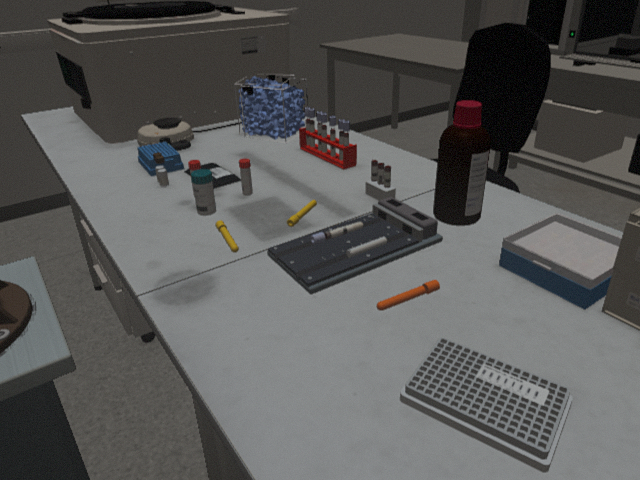

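View pics/top0.png

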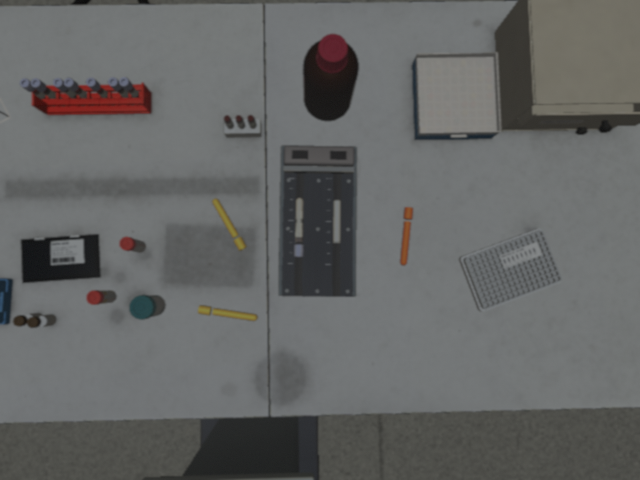

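```bash
cat > h.py <<'E'
import numpy as np, cv2
from cell import arm
def unproj(n,px,z,p=None):
    p=p or arm.camera_params(n); K=p["camera_matrix"]; R,_=cv2.Rodrigues(p["rvec"]); t=np.ravel(p["tvec"])
    u=cv2.undistortPoints(np.array(px,float).reshape(-1,1,2),K,None).reshape(-1,2)
    d=np.c_[u,np.ones(len(u))]@R; c=-R.T@t
    return c+d*((z-c[2])/d[:,2])[:,None]
def proj(n,P):
    p=arm.camera_params(n)
    return cv2.projectPoints(np.array(P,float).reshape(-1,1,3),p["rvec"],p["tvec"],p["camera_matrix"],None)[0].reshape(-1,2)
E
python3 - <<'E'
from h import *
im=cv2.imread("pics/top0.png")
cv2.imwrite("pics/top0c.png",cv2.resize(im[140:305,265:375],None,fx=3.6,fy=3.6,interpolation=cv2.INTER_CUBIC))
im=cv2.imread("pics/scene0.png")
cv2.imwrite("pics/scene0c.png",cv2.resize(im[190:295,260:450],None,fx=4,fy=4,interpolation=cv2.INTER_CUBIC))
print(proj("top",[[0.168,0.602,0.226],[0.5,0,0],[0,0,0]]))
E
```

```text
[[-232.31110783  536.10567427]
 [ 223.99925972  287.22534861]
 [ 226.12017839  564.14798659]]
```

View pics/top0c.png

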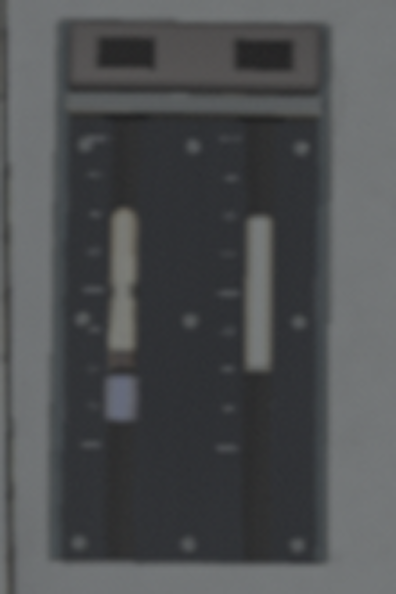

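View pics/scene0c.png

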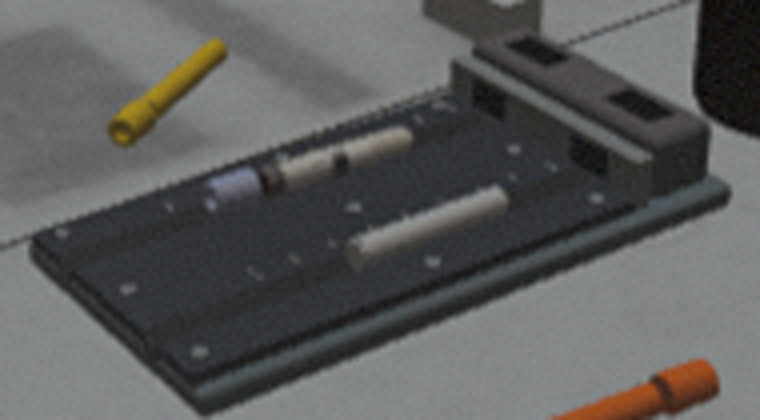

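The top view shows these candidates: the lavender-capped tube (cap at about 298,250, left groove), the white tube (337,222, right groove), an orange tube (406,235) and yellow ones (228,223) and (227,313). The crops confirm that the tube in the left groove is the one with the pale blue-violet cap. Next I'll measure it.

Run:
```python
from h import *
np.set_printoptions(precision=4,suppress=True)
f=lambda x,y:((x+.5)/3.6-.5+265,(y+.5)/3.6-.5+140)
p=arm.camera_params("top");R,_=cv2.Rodrigues(p["rvec"]);print("cam",-R.T@p["tvec"])
for n,c,z in [("capend",(120,421),.023),("cap/top",(121,376),.030),("foot",(124,208),.023),("groove+ near",(119,560),.017),("groove- near",(253,560),.017),
 ("metal near L",(64,560),.019),("metal near R",(321,560),.019),("base near L",(51,560),.012),("base near R",(327,560),.012),("base far L",(60,22),.012),("stop plate top front L",(69,112),.038),("stop R",(320,112),.038),("white end",(259,215),.024),("white near",(258,371),.024)]:
    print(n,unproj("top",[f(*c)],z)[0])
```

```text
cam [ 0.5041 -0.1542  1.0168]
capend [ 0.5538 -0.1401  0.023 ]
cap/top [ 0.5764 -0.1411  0.03  ]
foot [ 0.664  -0.1441  0.023 ]
groove+ near [ 0.4827 -0.1383  0.017 ]
groove- near [ 0.4813 -0.2071  0.017 ]
metal near L [ 0.4833 -0.1102  0.019 ]
metal near R [ 0.4806 -0.242   0.019 ]
base near L [ 0.4833 -0.1032  0.012 ]
base near R [ 0.4804 -0.2457  0.012 ]
base far L [ 0.7651 -0.1121  0.012 ]
stop plate top front L [ 0.7115 -0.1171  0.038 ]
stop R [ 0.7095 -0.2455  0.038 ]
white end [ 0.659  -0.2139  0.024 ]
white near [ 0.5781 -0.2115  0.024 ]
```

Run:
```python
from h import *
np.set_printoptions(precision=3,suppress=True)
p=arm.camera_params("scene");R,_=cv2.Rodrigues(p["rvec"]);print("cam",-R.T@p["tvec"])
print(proj("scene",[[.168,.602,.226],[.45,.35,.22],[.52,-.14,.15],[.54,-.14,.024],[0,0,0]]))
# ground extents of instrument, teal bottle, blue bead box, beads cube top unknown
print(unproj("scene",[(100,205),(80,120),(205,212),(278,135),(240,133),(25,115),(290,90)],0))
im=cv2.imread("pics/scene0.png")
for P in [[.168,.602,.226],[.3,.45,.226],[.45,.3,.226],[.52,-.14,.2]]:
    a,b=proj("scene",[P,[P[0],P[1],0]]); cv2.line(im,tuple(map(int,a)),tuple(map(int,b)),(0,255,0),2)
cv2.imwrite("pics/path.png",im)
cv2.imwrite("pics/w0.png",arm.get_image("wrist"))
```

```text
cam [ 0.142 -0.772  0.455]
[[-15.846  85.552]
 [143.706  88.495]
 [291.698 178.234]
 [305.269 242.56 ]
 [-65.662 334.624]]
[[ 0.298  0.304  0.   ]
 [ 0.413  1.058  0.   ]
 [ 0.466  0.129 -0.   ]
 [ 0.853  0.482 -0.   ]
 [ 0.772  0.574  0.   ]
 [ 0.271  1.259  0.   ]
 [ 1.195  0.963 -0.   ]]
```

View pics/path.png

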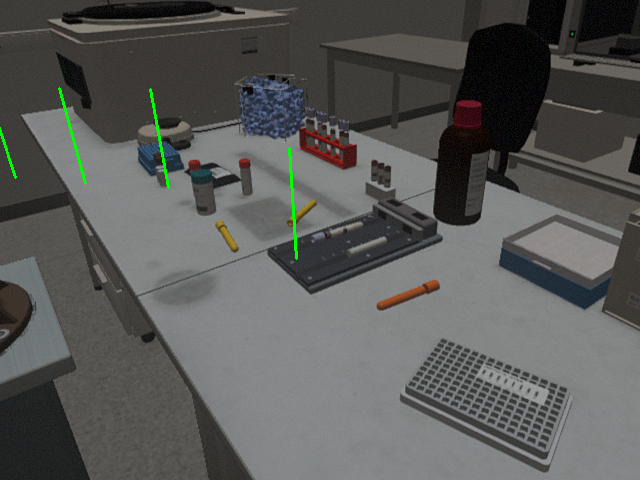

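View pics/w0.png

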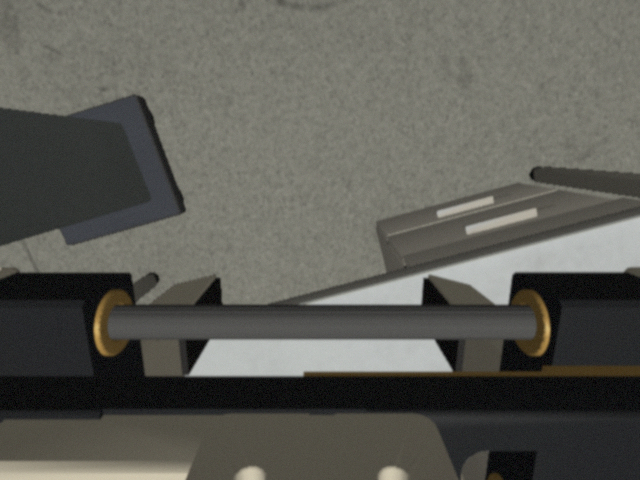

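Run:
```python
from h import *
from scipy.spatial.transform import Rotation as Ro
np.set_printoptions(precision=4,suppress=True)
s=arm.observe();R=Ro.from_rotvec(s["ee_rot"]);print(R.as_matrix())
for P in [[.36,.42,.226],[.48,.15,.22],[.515,-.139,.16]]: print(P,R.inv().apply(np.array(P)-s["position"]))
t=-0.03
T=Ro.from_matrix(np.c_[[-np.sin(t),np.cos(t),0],[np.cos(t),np.sin(t),0],[0,0,-1]])
print("rot",(R.inv()*T).as_rotvec())
```

```text
[[ 0.2695  0.963  -0.0002]
 [ 0.963  -0.2695 -0.0012]
 [-0.0012  0.0001 -1.    ]]
[0.36, 0.42, 0.226] [-0.1231  0.2335  0.0003]
[0.48, 0.15, 0.22] [-0.3508  0.4218  0.0066]
[0.515, -0.139, 0.16] [-0.6196  0.5334  0.0669]
rot [-0.      0.0012 -0.2429]
```

```bash
python3 -m pendant '[{"dp":[-0.03,0.06,0],"rotation":[0,0,-0.03],"fingers":0},{"dp":[-0.06,0.12,0],"rotation":[0,0,-0.06],"fingers":1},{"dp":[-0.09,0.175,0],"rotation":[0,0,-0.09],"fingers":1},{"dp":[-0.123,0.233,0],"rotation":[0,0,-0.12],"fingers":1},{"dp":[-0.165,0.27,0],"rotation":[0,0,-0.14],"fingers":1},{"dp":[-0.21,0.305,0],"rotation":[0,0,-0.16],"fingers":1},{"dp":[-0.255,0.345,0],"rotation":[0,0,-0.18],"fingers":1},{"dp":[-0.3,0.38,0],"rotation":[0,0,-0.2],"fingers":1},{"dp":[-0.35,0.42,0],"rotation":[0,0,-0.22],"fingers":1},{"dp":[-0.4,0.445,0.01],"rotation":[0,0,-0.243],"fingers":1},{"dp":[-0.45,0.465,0.02],"rotation":[0,0,-0.243],"fingers":1},{"dp":[-0.505,0.487,0.03],"rotation":[0,0,-0.243],"fingers":1},{"dp":[-0.56,0.51,0.05],"rotation":[0,0,-0.243],"fingers":1},{"dp":[-0.62,0.533,0.067],"rotation":[0,0,-0.243],"fingers":1},{"dp":[-0.62,0.533,0.067],"rotation":[0,0,-0.243],"fingers":1},{"dp":[-0.62,0.533,0.067],"rotation":[0,0,-0.243],"fingers":1},{"dp":[-0.62,0.533,0.067],"rotation":[0,0,-0.243],"fingers":1}]'
python3 - <<'E'
from h import *
s=arm.observe();print(s)
cv2.imwrite("pics/w1.png",arm.get_image("wrist"))
E
```

```text
clock: 2.28
position: [0.5148, -0.1374, 0.1601]
ee_rot: [2.251, 2.191, -0.0]
force: [-0.2, 0.4, 0.1]
width: 0.004
{'clock': 2.275, 'joints': array([-0.07952539,  0.35934117,  0.31486121,  1.90181009, -0.13888057,
        0.90132747,  1.84629651]), 'dq': array([-7.24545012e-03, -3.86105843e-03,  2.30772178e-03, -2.95363296e-05,
        5.02286567e-04, -1.44434220e-03,  2.33473797e-03]), 'joint_efforts': array([ 9.81292874e-01, -5.39222181e+01,  4.57129195e+00, -2.68559307e+01,
        1.15353547e-01,  6.36178488e-02, -4.54313646e-03]), 'position': array([ 0.51481042, -0.13743853,  0.16012201]), 'ee_rot': array([ 2.25149518e+00,  2.19056947e+00, -3.67774167e-04]), 'force': array([-0.17797748,  0.41772421,  0.13208335]), 'ft_torque': array([ 0.06357116, -0.01459655,  0.01671863]), 'width': 0.0042364128388762395}
```

View pics/w1.png

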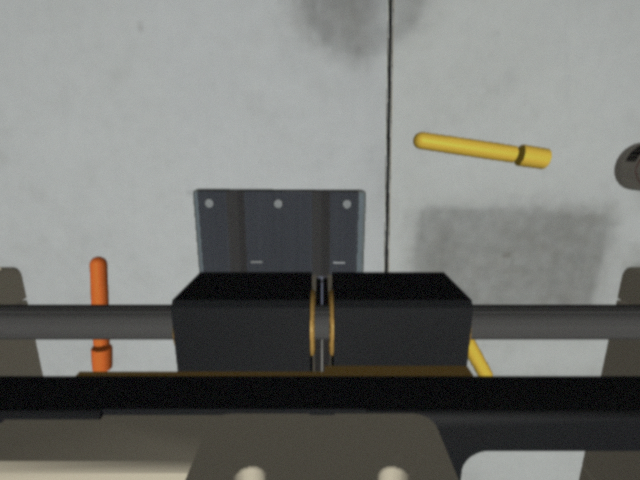

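```bash
python3 -m pendant '[{"dp":[-0.002,0,0.045],"rotation":[0,0,0],"fingers":1},{"dp":[-0.002,0,0.09],"rotation":[0,0,0],"fingers":1},{"dp":[-0.002,0,0.115],"rotation":[0,0,0],"fingers":1},{"dp":[-0.002,0,0.125],"rotation":[0,0,0],"fingers":1},{"dp":[-0.002,0,0.131],"rotation":[0,0,0],"fingers":1},{"dp":[-0.002,0,0.136],"rotation":[0,0,0],"fingers":1},{"dp":[-0.002,0,0.136],"rotation":[0,0,0],"fingers":1},{"dp":[-0.002,0,0.136],"rotation":[0,0,0],"fingers":1}]'
python3 - <<'E'
from h import *
im=arm.get_image("scene")
cv2.imwrite("pics/s2.png",cv2.resize(im[140:295,220:450],None,fx=3.4,fy=3.4,interpolation=cv2.INTER_CUBIC))
im=arm.get_image("top")
cv2.imwrite("pics/t2.png",cv2.resize(im[140:305,265:375],None,fx=3.6,fy=3.6,interpolation=cv2.INTER_CUBIC))
E
```

```text
clock: 3.32
position: [0.5152, -0.1395, 0.0247]
ee_rot: [2.251, 2.19, 0.001]
force: [0.0, 0.7, 0.8]
width: 0.007
```

View pics/s2.png

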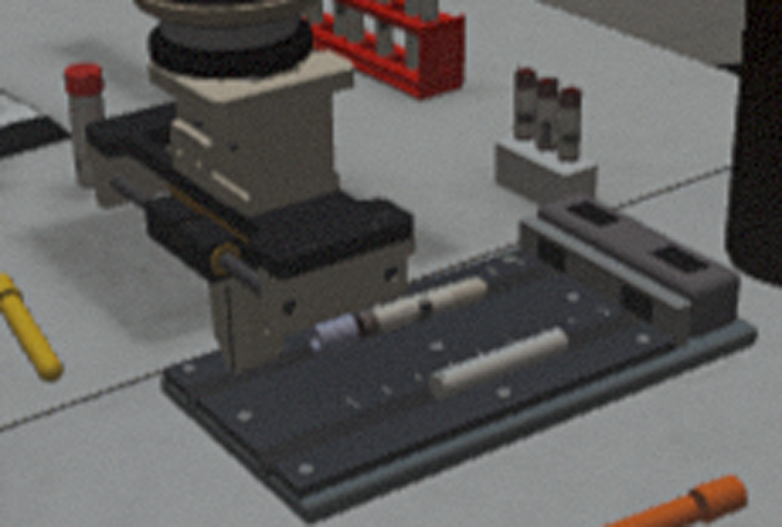

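View pics/t2.png

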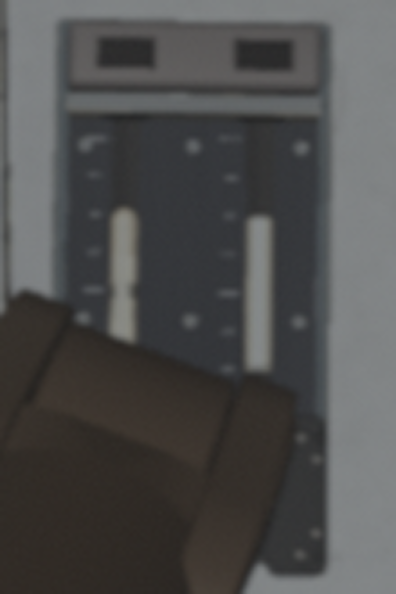

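The fingers stand on the groove line behind the cap, at z 24.7 mm. I'll push slowly along the groove and watch the force.

```bash
python3 -m pendant '[{"dp":[0,0.008,0.001],"rotation":[0,0,0],"fingers":1},{"dp":[0,0.016,0.001],"rotation":[0,0,0],"fingers":1},{"dp":[0,0.02,0.001],"rotation":[0,0,0],"fingers":1},{"dp":[0,0.024,0.001],"rotation":[0,0,0],"fingers":1},{"dp":[0,0.028,0.001],"rotation":[0,0,0],"fingers":1},{"dp":[0,0.032,0.001],"rotation":[0,0,0],"fingers":1},{"dp":[0,0.036,0.001],"rotation":[0,0,0],"fingers":1},{"dp":[0,0.04,0.001],"rotation":[0,0,0],"fingers":1},{"dp":[0,0.044,0.001],"rotation":[0,0,0],"fingers":1},{"dp":[0,0.048,0.001],"rotation":[0,0,0],"fingers":1},{"dp":[0,0.052,0.001],"rotation":[0,0,0],"fingers":1},{"dp":[0,0.056,0.001],"rotation":[0,0,0],"fingers":1},{"dp":[0,0.056,0.001],"rotation":[0,0,0],"fingers":1}]'
python3 - <<'E'
from h import *
im=arm.get_image("scene")
cv2.imwrite("pics/s3.png",cv2.resize(im[140:295,220:450],None,fx=3.4,fy=3.4,interpolation=cv2.INTER_CUBIC))
im=arm.get_image("top")
cv2.imwrite("pics/t3.png",cv2.resize(im[140:305,265:375],None,fx=3.6,fy=3.6,interpolation=cv2.INTER_CUBIC))
E
```

```text
clock: 5.05
position: [0.5715, -0.141, 0.0237]
ee_rot: [2.25, 2.19, 0.001]
force: [0.3, -0.3, 0.0]
width: 0.003
```

View pics/s3.png

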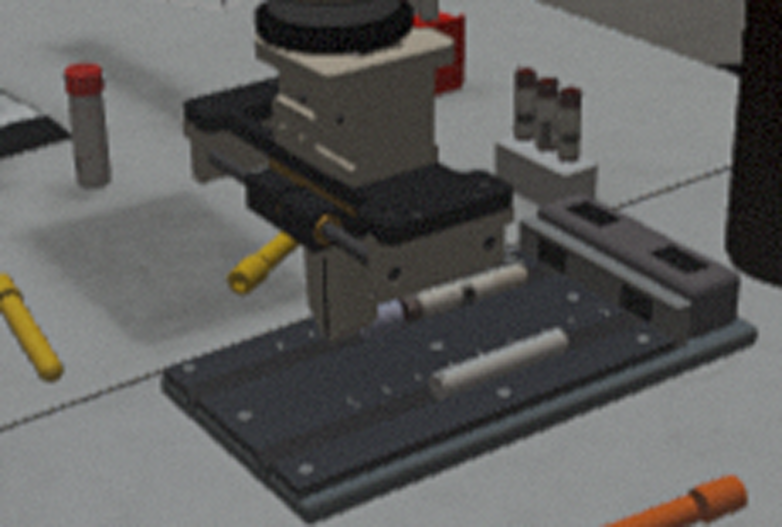

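View pics/t3.png

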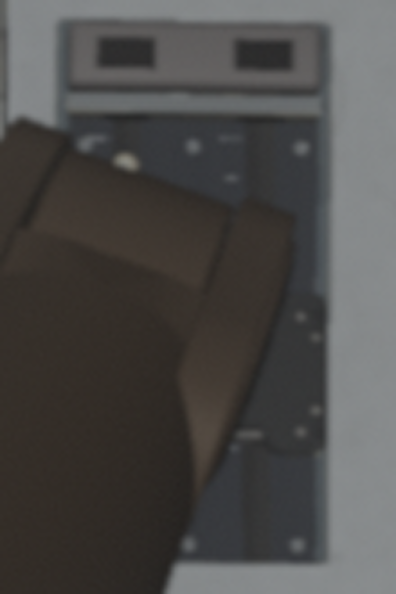

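The foot has reached crop (124,153), about 0.692 m, which leaves some 19 mm to go. The white tube hasn't moved.

```bash
python3 -m pendant '[{"dp":[0,0.004,0],"rotation":[0,0,0],"fingers":1},{"dp":[0,0.008,0],"rotation":[0,0,0],"fingers":1},{"dp":[0,0.011,0],"rotation":[0,0,0],"fingers":1},{"dp":[0,0.014,0],"rotation":[0,0,0],"fingers":1},{"dp":[0,0.016,0],"rotation":[0,0,0],"fingers":1},{"dp":[0,0.016,0],"rotation":[0,0,0],"fingers":1}]'
python3 - <<'E'
from h import *
im=arm.get_image("scene")
cv2.imwrite("pics/s4.png",cv2.resize(im[180:280,300:450],None,fx=5,fy=5,interpolation=cv2.INTER_CUBIC))
im=arm.get_image("top")
cv2.imwrite("pics/t4.png",cv2.resize(im[140:305,265:375],None,fx=3.6,fy=3.6,interpolation=cv2.INTER_CUBIC))
E
```

```text
clock: 5.9
position: [0.5873, -0.1414, 0.0236]
ee_rot: [2.25, 2.19, 0.001]
force: [-0.2, -0.9, 0.6]
width: 0.007
```

View pics/s4.png

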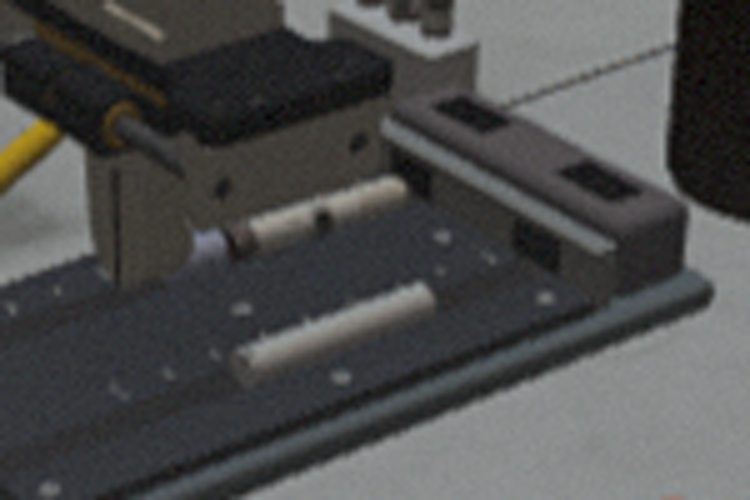

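View pics/t4.png

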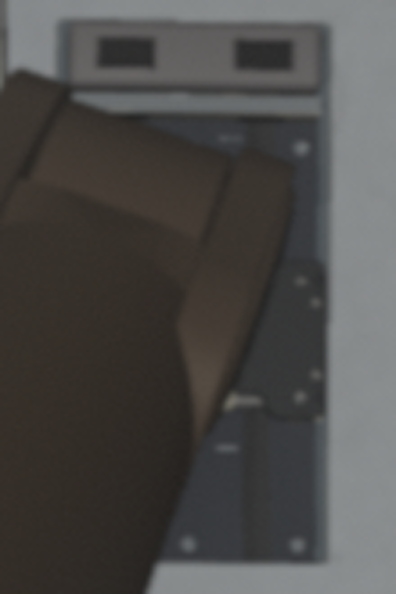

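The foot is now a few mm short of the plate, so I'll creep the rest and read the force.

```bash
python3 -m pendant '[{"dp":[0,0.001,0],"rotation":[0,0,0],"fingers":1},{"dp":[0,0.002,0],"rotation":[0,0,0],"fingers":1},{"dp":[0,0.003,0],"rotation":[0,0,0],"fingers":1},{"dp":[0,0.003,0],"rotation":[0,0,0],"fingers":1}]'
```

```text
clock: 6.5
position: [0.5902, -0.1416, 0.0237]
ee_rot: [2.251, 2.19, 0.001]
force: [1.0, 0.8, -0.9]
width: 0.005
```

```bash
python3 -m pendant '[{"dp":[0,0.001,0],"rotation":[0,0,0],"fingers":1},{"dp":[0,0.001,0],"rotation":[0,0,0],"fingers":1}]'
```

```text
clock: 6.75
position: [0.5908, -0.1415, 0.0235]
ee_rot: [2.251, 2.191, -0.0]
force: [-3.2, 0.4, -0.3]
width: 0.004
```

```bash
python3 -m pendant '[{"dp":[0,0.001,0],"rotation":[0,0,0],"fingers":1},{"dp":[0,0.001,0],"rotation":[0,0,0],"fingers":1}]'
```

```text
clock: 7.0
position: [0.5909, -0.1416, 0.0233]
ee_rot: [-2.251, -2.19, 0.002]
force: [-5.1, 1.5, 2.5]
width: 0.008
```

The tool has stopped advancing and the force is now -5 N, so the foot is on the stop. I'll back straight off, rise, and check.

```bash
python3 -m pendant '[{"dp":[0,-0.004,0],"rotation":[0,0,0],"fingers":1},{"dp":[0,-0.015,0],"rotation":[0,0,0],"fingers":1},{"dp":[0,-0.03,0],"rotation":[0,0,0],"fingers":1},{"dp":[0,-0.03,-0.04],"rotation":[0,0,0],"fingers":1},{"dp":[0,-0.05,-0.1],"rotation":[0,0,0],"fingers":1},{"dp":[0,-0.09,-0.15],"rotation":[0,0,0],"fingers":1},{"dp":[0.05,-0.12,-0.18],"rotation":[0,0,0],"fingers":1},{"dp":[0.1,-0.12,-0.18],"rotation":[0,0,0],"fingers":1},{"dp":[0.16,-0.12,-0.18],"rotation":[0,0,0],"fingers":1},{"dp":[0.22,-0.12,-0.18],"rotation":[0,0,0],"fingers":1},{"dp":[0.22,-0.12,-0.18],"rotation":[0,0,0],"fingers":1},{"dp":[0.22,-0.12,-0.18],"rotation":[0,0,0],"fingers":1}]'
python3 - <<'E'
from h import *
im=arm.get_image("scene")
cv2.imwrite("pics/s5.png",cv2.resize(im[180:280,300:450],None,fx=5,fy=5,interpolation=cv2.INTER_CUBIC))
im=arm.get_image("top")
cv2.imwrite("pics/t5.png",cv2.resize(im[140:305,265:375],None,fx=3.6,fy=3.6,interpolation=cv2.INTER_CUBIC))
E
```

```text
clock: 8.5
position: [0.477, 0.081, 0.2034]
ee_rot: [-2.251, -2.191, 0.002]
force: [0.6, -1.0, -0.3]
width: 0.005
```

View pics/s5.png

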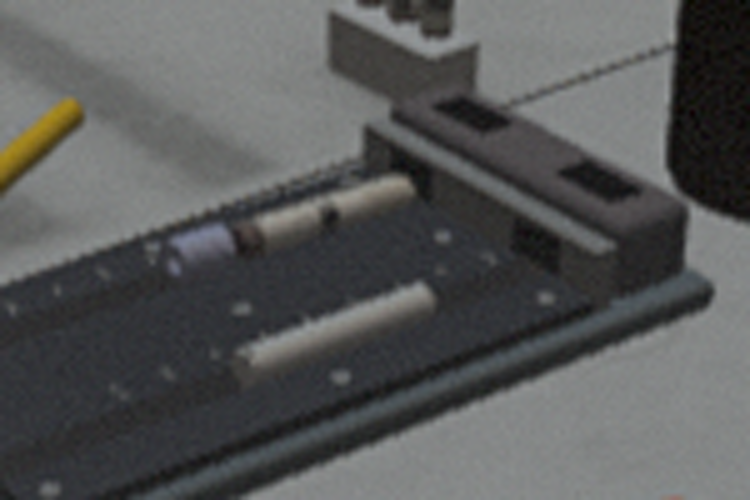

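View pics/t5.png

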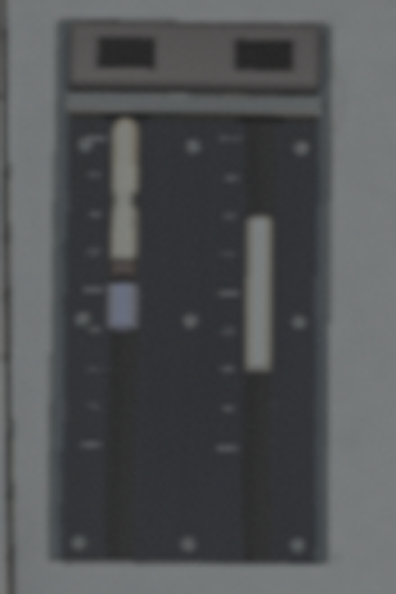

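The foot is at crop (125,117), right at the plate edge (row ~114), and the cap end is at row 329, about 47 mm further on than at the start. The white tube is unchanged (rows 215–371). I'll hand in.

```bash
python3 -c "
from cell import arm
print(arm.sign_off())"
```

```text
the job is handed in; nothing more can be done
None
```

I pushed the lavender-capped tube along the left groove with the shut fingers until it touched the stop plate, then backed off, lifted the arm clear and handed the job in.

- **Contact:** in the last 1 mm step the tool stopped moving forward and the force rose from about 3 to 5 N, so the foot was on the plate.
- **Lavender tube:** in the last pictures it lies straight in its groove. Its foot is about 1 mm from the plate, which is within measuring error.
- **White tube:** it sits at the same pixels as at the start.
- **Arm and time:** the arm was clear of everything at 8.5 s, well under the 32 s limit.

No check failed or disagreed. The hand-in gives no verdict.

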